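Close the board holder up to its stop

ROBOT

A 7-joint arm with a two-finger parallel gripper is mounted at the origin on the work surface. World frame = base frame: x ahead of the robot, y to its left, z up, the work surface at z = 0. Lengths are in m, angles in rad, forces in N, time in s.
With the tool pointing down it reaches from about 0.425 to 0.875 m from the base axis. Payload 4.7 kg.
Tool frame: the origin (TCP) lies midway between the tips of the shut fingers; the grasp point (between the pads) lies 19 mm behind it; x points along the fingers, y is the direction in which the jaws open and shut, and the axes are right-handed (so a half turn about x gives the same grasp; the last joint's range is limited). The gripper opens to 87 mm and grips with 3 to 60 N. Pads are 19 mm wide; open, the fingers measure 117 mm over their backs; the gripper's body (75 mm by 190 mm) begins 51 mm behind the grasp point.
Start: joints at [-1.334, 0.321, -0.07, 1.45, 0.023, 1.371, -0.057], TCP at [0.144, 0.634, 0.2] pointing down, gripper open.
Joint ranges: [-2.86, 2.86], [-0.3, 2.09], [-1.38, 1.24], [0.06, 2.45], [-1.56, 4.7], [0.09, 2.05], [-2.69, 2.69]. Speed limits (rad/s): [2.57, 2.57, 3.14, 3.14, 3.14, 3.14, 3.14].

INTERFACE

Orientations are given as a rotation vector (axis times angle).
In Python, from bench import ctrl gives the robot as it stands. The module is installed in compiled form; this text tells all that it offers.
- The arm moves only by the shell command python3 -m jog 'ROWS' [FORCE]. ROWS is JSON, a list of rows, each an object with "rot": the turn, a rotation vector about the tool's x, y, z in units of 5 degrees (1.0 is 5 degrees), a list of three; "travel": the shift along the tool's x, y, z in units of 0.3 m (1.0 is 0.3 m), a list of three; "jaw": the closure, from -1 (fully open) to 1 (shut), so that 0 is half open. In form: [{"rot": [ax, ay, az], "travel": [tx, ty, tz], "jaw": jaw}, ...]. A call has 1 to 8 rows; each row shifts and turns the commanded pose from where the row before left it, along the tool's axes as they then stand; what a row does not reach is not made up. A row lasts 1/10 s, in which the tool goes at most 50 mm and 8.59 degrees, less where a joint would pass 70% of its speed; a pose out of reach is approached as far as the arm can. A call with a number of a shift or a turn outside -1 to 1 is refused whole. A call with a gripper value outside its range is refused whole. The fingers move at their own pace and stop on an object; FORCE is the grip in N (left out, the last holds). Time passes only in rows, so rows that do not move let the fingers close. It gives the time, the measured TCP pose, the force and the opening at its end, in the units of the state.
- ctrl.get_state(): the state, without advancing time (a new reading comes with each control period).
- ctrl.get_image(name): name is "scene" or "side" or "wrist"; returns the picture (480x640x3 uint8, red, green, blue); there is no depth.
- ctrl.camera_model(name): a dict with "mtx" (3x3 intrinsics, pixels), "k1" (the pictures are not rectified: a ray, as slopes to the right and down, at radius r is drawn at 1 + k1 r^2 times it, then the intrinsics apply), "extrinsics" (4x4, takes a point from world to camera coordinates); the wrist camera has in their place "hand_eye" (4x4, takes a point from camera to tool coordinates, whose origin is the TCP and whose axes are the tool frame's). Camera axes: x right, y up, looking along -z (the intrinsics and any distortion apply to the point x, -y, -z); pixel columns grow to the right and rows downward; lengths in m; the calibration is good to about 2 mm. A picture is of the moment at which its call begins: read the wrist's pose just before it. camera_model takes no time and is no camera call.
- ctrl.close_job(): hands the job in, once; it reports no verdict.
The state is a dict: "time": time; "joint_positions": joint angles; "qd": joint speeds; "joint_torque": joint torques, N m; "position": TCP position; "tool_rot": TCP orientation; "ft_force": force on the tool from outside, world axes, zero at the start; "torque": the same for the moment, N m; "grip_width": opening from 0.0 (shut) to 1.0 (fully open).
Only numpy, scipy, OpenCV 4.12 (cv2) and the standard library are available. Lean on these libraries where they do the work, as an engineer would, in place of code of your own. Each camera call takes 0.05 s, during which the arm holds its last target.

TASK

Close the sliding jaw of the circuit-board holder over the edge of its board: with a fingertip press down the black thumb pad in the middle of the jaw to free its brake and, keeping the pad pressed all the way, push the jaw along the rods until it is fully home against the two stop collars. Then lift the finger away so that the pad springs up and the brake holds the jaw there. Grip and lift nothing and use no force beyond a firm thumb press; leave the board lying in the holder and every other thing where it is.

Things in the scene. Friction and masses are not known exactly. Their poses are not given: they have to be found in the camera images.
- holder: Bench-top board holder, bare aluminium and steel, 190 (its x) by 374 mm (its y), fixed; origin on the bench under its centre, z up. Two 10 mm rods along y at x = +-65, 36 mm up, between end brackets 50 mm high. Fixed jaw at the +y end. The sliding jaw, a bar 170 mm long in x and 66 mm high on the rods, stands on the board's -y side and closes towards +y.
- jaw (a joint): Slide of the jaw along the holder's +y, m: 0 fully back, 0.120 home on the stop collars (end of travel); starts at 0.005 to 0.065. With the thumb pad up a friction brake holds it (some 25 N to drag it); with the pad pressed 1.5 mm or more it runs with 1 to 2 N.
- pad (a joint): Travel of the thumb pad downwards, m: 0 up (brake on), 0.007 bottomed. Spring: about 5 N just starts it, about 10 N takes it fully down; the brake is free from 1.5 mm on. It springs up when left.
- pad_top (a point): Centre of the black thumb pad's ribbed flat top, level, 72 mm above the bench when up; moves with the jaw. Flat 46 (holder x) by 36 mm (y), 5 mm proud of metal cheeks at its x ends. On its +y side a lip of the pad, 7 mm high and 8 thick, near face 18 mm from this point, which a fingertip on the flat can push; 2 mm beyond it the jaw bar's top, 66 mm up.
- jaw_face (a point): Point on the sliding jaw's front face (the +y side) over the rod at holder x = -65 mm, 48 mm up; moves with the jaw.
- collar_face (a point): Point on the stop collar of the rod at holder x = -65 mm, on the collar's -y face that stops the jaw, 47 mm up. The two dark steel collars, 22 mm across and 12 mm long with a small brass screw, sit one on each rod; when the jaw is home its front face meets them.
- board: Loose green circuit board, 100 (x) by 110 (y) by 2 mm, parts up to 12 mm tall, lying on notched supports in the holder 54 mm up, one edge under the fixed jaw's lip; origin under its centre. When the jaw is home its lip covers 3 mm of the other edge with 4 mm headroom. To be left lying.
- tweezers: Loose steel tweezers, 135 mm, lying on the bench beside the holder; leave alone.
- brush: Loose black antistatic brush, 150 mm, lying beside the holder; leave alone.
- flux: Loose small bottle, 34 mm across, 85 mm tall, standing beside the holder; leave alone.
- cap: Loose capacitor can, 22 mm across, 30 mm tall, standing beside the holder; leave alone.
- core: Loose ring core, 32 mm across, 12 mm high, lying beside the holder; leave alone.
- reel: Loose plastic reel, 60 mm across, 38 mm high, standing to the robot's right; leave alone.
- cleaner: Loose white bottle, 64 mm across, 130 mm tall, standing to the robot's right; leave alone.
Things that resemble listed ones, but are neither listed nor needed, are in the scene too. Of the things shaped like the board, the green one is meant.

How it is judged:
On the way, in this order (a step that is already met when the one before it is completed fails the run):
1. the thumb pad is pressed (brake free) with the jaw still about where it stood (value of joint pad above 0.001 m and distance of jaw_face from where it was at the start of the episode below 0.02 m), for 0.05 s.
2. the jaw is home at the stop collars with the pad still pressed (value of joint jaw above 0.118 m and value of joint pad above 0.001 m), for 0.05 s.
At the end, for the whole second after the job is handed in: The sliding jaw stands within 2 mm of its stop (slide above 0.118), the thumb pad is up (within 0.6 mm) so that the brake holds, the board lies at rest in the holder within 6 mm of its place and level, and no other thing has moved 30 mm (value of joint jaw above 0.118 m and value of joint pad below 0.0006 m and distance of board from where it was at the start of the episode below 0.006 m and angle between board's own z axis and vertical below 0.05 rad and linear speed of board below 0.02 m/s and distance of each of tweezers, brush, flux, cap, core, reel, cleaner from where it was at the start of the episode below 0.03 m); the robot touches nothing.
It fails at once if the jaw is dragged towards the stop with its brake on (pad not pressed) (value of joint pad below 0.0005 m and velocity of joint jaw above 0.015 m/s).
It fails at once if the board is lifted, tipped or shoved out of its place (distance of board from where it was at the start of the episode above 0.01 m or angle between board's own z axis and vertical above 0.1 rad).
It fails at once if a bystander is moved, lifted or carried (distance of any of tweezers, brush, flux, cap, core, reel, cleaner from where it was at the start of the episode above 0.03 m).
It fails at once if the fingers press, squeeze or push anything with more than 45 N (contact force between the fingers and anything else above 45 N).
It also fails if it takes over 38 s, if anything falls off the work surface, if the arm or the gripper's body presses on something with over 40 N, if the wrist force passes 120 N, or if a joint passes its speed limit or range.

## Working session

There is one attempt and no reset: what is moved stays moved. The work goes in short steps, Python scripts to look and compute and a shell command to move; the robot and the scene stay as the last step left them, time stands still between calls to the robot, and variables do not carry over. Pictures are saved under pics/ and viewed, and the job is handed in when it is done.

```bash
mkdir -p pics
python3 - <<'E'
from bench import ctrl
import cv2, numpy as np
print(ctrl.get_state())
for n in("scene","side","wrist"):
    m=ctrl.camera_model(n); print(n,{k:np.round(v,4).tolist() for k,v in m.items()})
    cv2.imwrite(f"pics/{n}0.png",ctrl.get_image(n)[:,:,::-1])
E
```

```text
{'time': 0.0, 'joint_positions': array([-1.33389949,  0.32183639, -0.07011506,  1.45169045,  0.02259797,
        1.37079076, -0.05687634]), 'qd': array([-4.71543929e-04, -7.98945483e-04,  9.37075099e-04,  5.45475272e-04,
       -5.59027086e-05, -3.34048884e-04,  1.44922640e-04]), 'joint_torque': array([-3.11277090e-04, -4.91296148e+01, -4.03993204e-01, -3.12523520e+01,
       -6.39570644e-02,  4.36169305e-02,  1.59606743e-04]), 'position': array([0.14352086, 0.63333687, 0.19854534]), 'tool_rot': array([ 0.173336  ,  1.56384254, -0.17637767]), 'ft_force': array([ 0.14844002, -0.14418467, -0.70061679]), 'torque': array([ 0.00703289,  0.01875589, -0.0224973 ]), 'grip_width': 1.0036084495301412}
scene {'mtx': [[485.7557, 0.0, 321.6376], [0.0, 485.7557, 236.6501], [0.0, 0.0, 1.0]], 'k1': 0.0339, 'extrinsics': [[-0.4867, 0.8736, -0.0025, 0.3823], [-0.5235, -0.2894, 0.8014, 0.1832], [0.6993, 0.3913, 0.5982, -1.6477], [0.0, 0.0, 0.0, 1.0]]}
side {'mtx': [[512.1394, 0.0, 323.1173], [0.0, 512.1394, 243.6055], [0.0, 0.0, 1.0]], 'k1': -0.0738, 'extrinsics': [[0.7562, -0.6543, 0.0085, -0.465], [0.4744, 0.557, 0.6817, -0.2097], [-0.4508, -0.5115, 0.7316, -0.9365], [0.0, 0.0, 0.0, 1.0]]}
wrist {'mtx': [[398.1721, 0.0, 319.4565], [0.0, 398.1721, 240.1716], [0.0, 0.0, 1.0]], 'k1': -0.0877, 'hand_eye': [[0.0007, 0.2783, -0.9605, -0.185], [1.0, -0.0, 0.0007, -0.0008], [0.0002, -0.9605, -0.2783, -0.0763], [0.0, 0.0, 0.0, 1.0]]}
```

View pics/scene0.png

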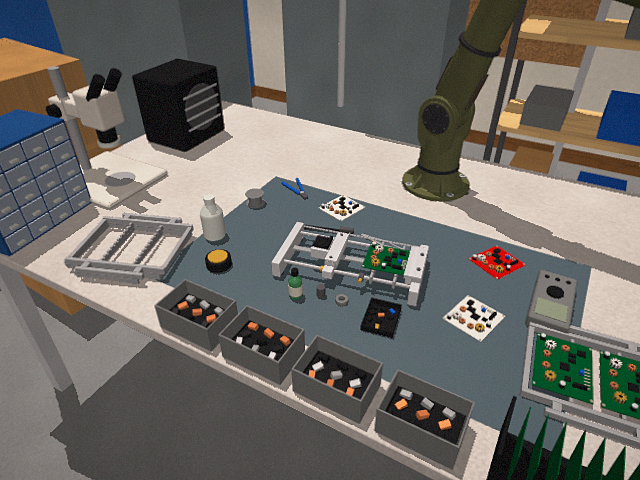

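View pics/side0.png

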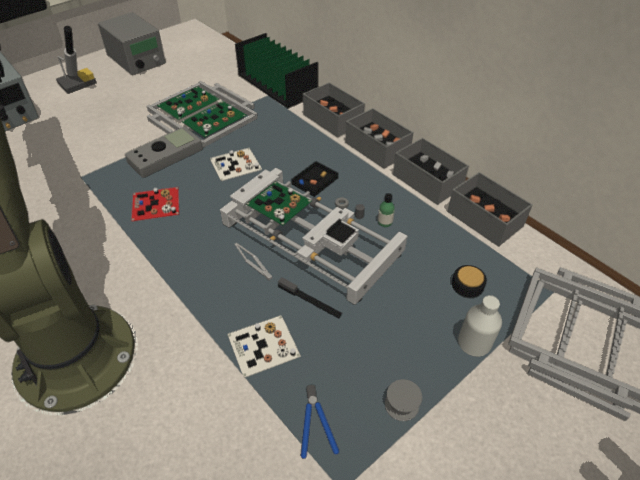

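View pics/wrist0.png

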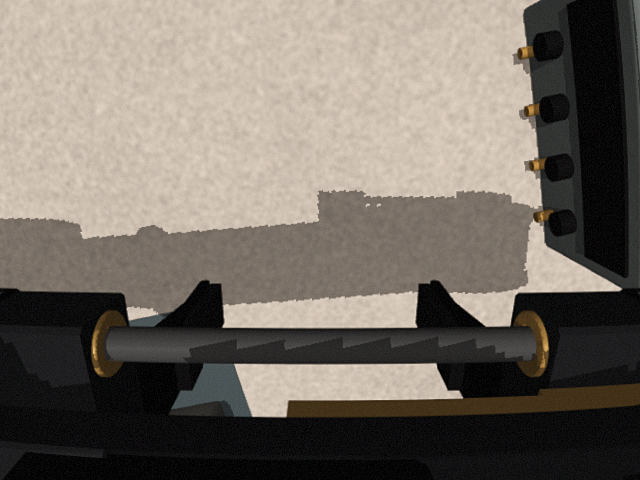

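The scene view shows the holder with the black pad near (323,242), and the side view shows it near (341,231). Black or similar-looking things:
- the dark board, scene (381,317), side (315,178)
- the brush, side (310,297)
- the empty grey frame, scene (130,247), side (575,330)
- the far boards in a frame, side (200,110)

I choose the pad in the middle of the bar next to the green board. Next I check it in crops.

Run:
```python
import cv2, numpy as np
a=cv2.imread("pics/scene0.png")[210:310,260:440]; b=cv2.imread("pics/side0.png")[160:310,210:420]
cv2.imwrite("pics/crop_scene.png",cv2.resize(a,None,fx=4.4,fy=4.4,interpolation=cv2.INTER_CUBIC))
cv2.imwrite("pics/crop_side.png",cv2.resize(b,None,fx=3.8,fy=3.8,interpolation=cv2.INTER_CUBIC))
```

```text
(no output)
```

View pics/crop_scene.png

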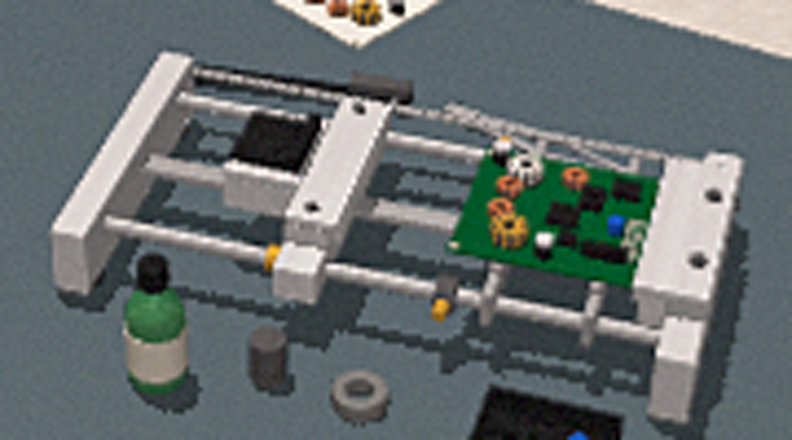

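View pics/crop_side.png

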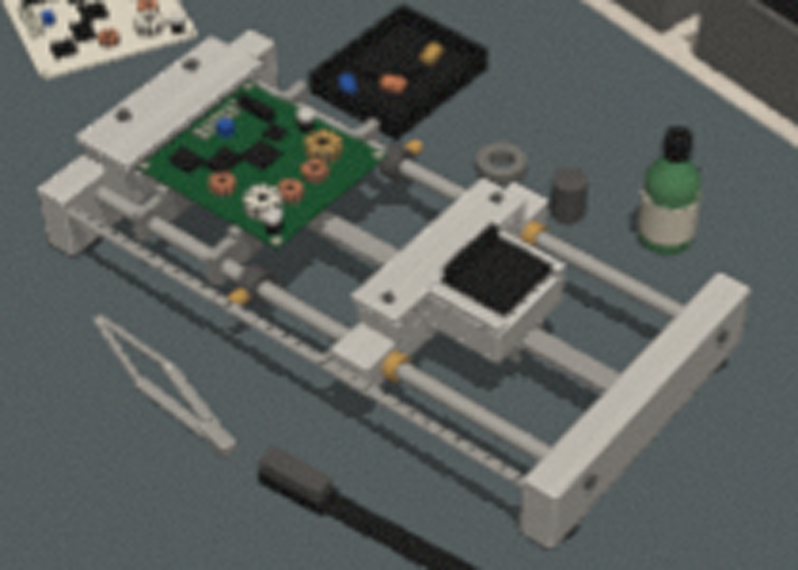

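The crops show the black pad flat on the -y side of the jaw bar (side crop about (497,270)), the green board at the fixed jaw, and the collars at scene crop (448,290). I'll triangulate the screws, brackets and pad.

```bash
cat > h.py <<'E'
import numpy as np, cv2
from bench import ctrl
from scipy.spatial.transform import Rotation as R
def ray(name,uv,pose=None):
    m=ctrl.camera_model(name);K=np.array(m["mtx"])
    d=np.array([m["k1"],0,0,0.])
    # r' = r(1+k1 r^2): the OpenCV radial model
    p=cv2.undistortPointsIter(np.array([[uv]],float),K,d,None,None,(3,100,1e-10))[0,0]
    v=np.array([p[0],-p[1],-1.])
    if name=="wrist":
        H=np.array(m["hand_eye"]);T=np.eye(4);T[:3,:3]=R.from_rotvec(pose[1]).as_matrix();T[:3,3]=pose[0]
        E=T@H
    else: E=np.linalg.inv(np.array(m["extrinsics"]))
    d=E[:3,:3]@v
    return E[:3,3],d/np.linalg.norm(d)
def plane(r,z): return r[0]+r[1]*(z-r[0][2])/r[1][2]
def tri(*rs):
    A=sum(np.eye(3)-np.outer(d,d) for o,d in rs);b=sum((np.eye(3)-np.outer(d,d))@o for o,d in rs)
    x=np.linalg.solve(A,b)
    return x,[round(1e3*float(np.linalg.norm(np.cross(x-o,d))),1) for o,d in rs]
E
python3 - <<'E'
from h import *
S=lambda u,v:ray("scene",(260+u/4.4-.4,210+v/4.4-.4)); D=lambda u,v:ray("side",(210+u/3.8-.4,160+v/3.8-.4))
for n,a,b,z in [("jawscrew+x",(312,207),(496,198),.066),("jawscrew-x",(358,108),(387,298),.066),("fixscrew+x",(698,260),(190,65),.066),("fixscrew-x",(713,195),(123,115),.066),
 ("brk outer+",(55,225),(750,290),.05),("brk outer-",(162,52),(552,497),.05),("brk in-",(193,60),(522,485),.05),("collar+",(448,290),(398,155),.047),
 ("padTL",(250,112),(555,268),.072),("padouter+",(228,160),(0,0),.072)]:
    s=S(*a);d=D(*b);print(n,np.round(tri(s,d)[0],4),tri(s,d)[1],np.round(plane(s,z)[:2],4),np.round(plane(d,z)[:2],4))
E
```

```text
jawscrew+x [ 0.5916 -0.0823  0.0651] [0.2, 0.2] [ 0.5925 -0.0817] [ 0.591  -0.0832]
jawscrew-x [ 0.4935 -0.1029  0.0651] [0.2, 0.2] [ 0.4948 -0.1024] [ 0.4929 -0.1033]
fixscrew+x [0.5284 0.1274 0.0648] [0.0, 0.0] [0.5298 0.1277] [0.5277 0.1262]
fixscrew-x [0.4702 0.1151 0.0654] [0.0, 0.0] [0.4709 0.1153] [0.4698 0.1145]
brk outer+ [ 0.6612 -0.216   0.0484] [1.8, 1.8] [ 0.6617 -0.2134] [ 0.6611 -0.2183]
brk outer- [ 0.4787 -0.2519  0.0474] [0.9, 0.9] [ 0.4825 -0.2506] [ 0.4767 -0.2525]
brk in- [ 0.4736 -0.2333  0.044 ] [0.4, 0.4] [ 0.4805 -0.2285] [ 0.4704 -0.2369]
collar+ [0.5912 0.0047 0.0384] [0.5, 0.5] [0.5998 0.0088] [ 0.5853 -0.003 ]
padTL [ 0.5597 -0.1512  0.0857] [9.0, 9.0] [ 0.5372 -0.154 ] [ 0.5739 -0.15  ]
padouter+ [ 0.5007 -0.0225  0.156 ] [162.8, 162.8] [ 0.5845 -0.1419] [0.4701 0.2505]
```

Run:
```python
from h import *
s=ctrl.get_state();M=R.from_rotvec(s["tool_rot"]).as_matrix();print(np.round(M,3))
S=lambda u,v:ray("scene",(u,v)); D=lambda u,v:ray("side",(u,v))
for n,z,a,b in[("cleaner",.13,(210,199),(491,303)),("reel",.038,(254,190),(404,392)),("flux",.085,(295,270),(388,197)),("tallbench comb",.1,(512,405),(240,40)),("psu",.1,(30,150),(103,25))]:
    print(n,np.round(plane(S(*a),z)[:2],3),np.round(plane(D(*b),z)[:2],3))
# target orientation tool: x down, y along holder x or -x
th=np.radians(11.7);hx=np.array([np.cos(th),np.sin(th),0])
for sg in(1,-1):
    x=np.array([0,0,-1.]);y=sg*hx;T=np.stack([x,y,np.cross(x,y)],1)
    print(sg,np.degrees((R.from_matrix(M.T@T)).as_rotvec()),np.round(T,3).tolist())
```

```text
[[-0.     0.221  0.975]
 [-0.001  0.975 -0.221]
 [-1.    -0.001  0.   ]]
cleaner [ 0.602 -0.45 ] [ 0.589 -0.467]
reel [ 0.385 -0.468] [ 0.399 -0.457]
flux [ 0.698 -0.121] [ 0.688 -0.131]
tallbench comb [0.835 0.404] [0.856 0.682]
psu [ 0.617 -1.195] [0.574 1.09 ]
1 [6.55365981e+01 5.38384441e-02 7.08676285e-02] [[0.0, 0.979, 0.203], [0.0, 0.203, -0.979], [-1.0, 0.0, 0.0]]
-1 [-1.14463366e+02 -7.96702286e-02  6.05258175e-02] [[0.0, -0.979, -0.203], [0.0, -0.203, 0.979], [-1.0, -0.0, 0.0]]
```

```bash
python3 -m jog '[{"rot":[0,0,0],"travel":[-0.03,0,0.1],"jaw":1},{"rot":[1,0,0],"travel":[-0.03,0,0.15],"jaw":1},{"rot":[1,0,0],"travel":[-0.03,0,0.15],"jaw":1},{"rot":[1,0,0],"travel":[-0.03,0,0.15],"jaw":1},{"rot":[1,0,0],"travel":[-0.03,0,0.15],"jaw":1},{"rot":[1,0,0],"travel":[-0.03,0,0.15],"jaw":1},{"rot":[1,0,0],"travel":[0,0,0.15],"jaw":1},{"rot":[1,0,0],"travel":[0,0,0.15],"jaw":1}]' 20
python3 - <<'E'
from h import *
s=ctrl.get_state();M=R.from_rotvec(s["tool_rot"]).as_matrix();print(s["time"],s["position"],s["joint_positions"],s["grip_width"])
d=M.T@(np.array([.545,-.10,.25])-s["position"]);print(d/.3)
th=np.radians(11.7);x=np.array([0,0,-1.]);y=np.array([np.cos(th),np.sin(th),0]);T=np.stack([x,y,np.cross(x,y)],1)
print(np.degrees(R.from_matrix(M.T@T).as_rotvec())/5)
E
```

```text
time: 0.95
position: [0.449, 0.4817, 0.2536]
tool_rot: [0.654, 1.47, -0.654]
ft_force: [0.3, 0.1, -0.3]
grip_width: 0.355
0.95 [0.44895362 0.48171766 0.25355792] [-0.99513274  0.31985301  0.17643184  1.35139938 -0.05532901  1.47482911
 -0.08861967] 0.35466000574945566
[ 0.01171845 -1.06044258  1.65466406]
[ 6.06606926e+00  3.25296851e-04 -3.80538479e-03]
```

```bash
python3 -m jog '[{"rot":[0,0,0],"travel":[0,-0.08,0.13],"jaw":1},{"rot":[0,0,0],"travel":[0,-0.08,0.13],"jaw":1},{"rot":[0,0,0],"travel":[0,-0.08,0.13],"jaw":1},{"rot":[0,0,0],"travel":[0,-0.08,0.13],"jaw":1},{"rot":[0,0,0],"travel":[0,-0.08,0.13],"jaw":1},{"rot":[0,0,0],"travel":[0,-0.08,0.13],"jaw":1},{"rot":[0,0,0],"travel":[0,-0.08,0.13],"jaw":1},{"rot":[0,0,0],"travel":[0,-0.08,0.13],"jaw":1}]'
python3 -m jog '[{"rot":[0,0,0],"travel":[0,-0.08,0.13],"jaw":1},{"rot":[0,0,0],"travel":[0,-0.08,0.13],"jaw":1},{"rot":[1,0,0],"travel":[0,0,0],"jaw":1},{"rot":[1,0,0],"travel":[0,0,0],"jaw":1},{"rot":[1,0,0],"travel":[0,0,0],"jaw":1},{"rot":[1,0,0],"travel":[0,0,0],"jaw":1},{"rot":[1,0,0],"travel":[0,0,0],"jaw":1},{"rot":[1,0,0],"travel":[0,0,0],"jaw":1}]'
python3 - <<'E'
from h import *
s=ctrl.get_state();M=R.from_rotvec(s["tool_rot"]).as_matrix();print(s["time"],s["position"],s["joint_positions"],s["grip_width"])
d=M.T@(np.array([.545,-.10,.25])-s["position"]);print(d/.3)
th=np.radians(11.7);x=np.array([0,0,-1.]);y=np.array([np.cos(th),np.sin(th),0]);T=np.stack([x,y,np.cross(x,y)],1)
print(np.degrees(R.from_matrix(M.T@T).as_rotvec())/5)
cv2.imwrite("pics/wrist1.png",ctrl.get_image("wrist")[:,:,::-1])
E
```

```text
time: 1.75
position: [0.5148, 0.1208, 0.2535]
tool_rot: [0.651, 1.471, -0.651]
ft_force: [0.3, 1.0, -0.0]
grip_width: 0.004
time: 2.55
position: [0.5316, 0.0327, 0.2534]
tool_rot: [1.053, 1.302, -1.053]
ft_force: [0.4, 0.3, 0.2]
grip_width: 0.004
2.55 [0.5316175  0.03269802 0.25336632] [-0.58716392  0.04168955  0.49448822  1.67520115 -0.02005615  1.43023475
  0.11971395] 0.0039061973125301234
[ 0.01118481 -0.04854349  0.44191308]
[ 0.06564627 -0.00155674  0.00576943]
```

View pics/wrist1.png

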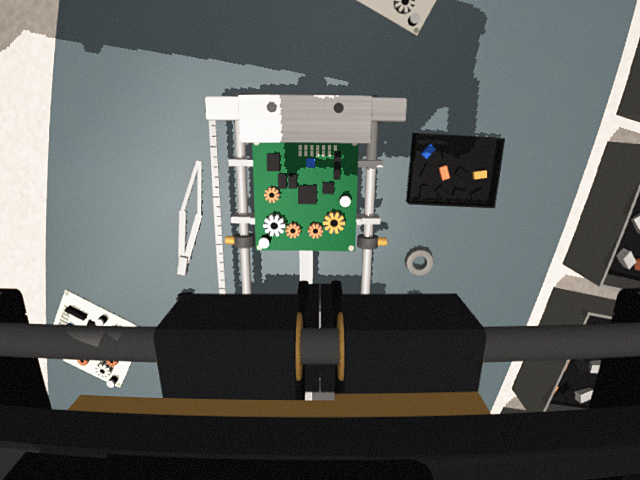

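The wrist view shows the board at (305,200), the collars at (243,241) and (368,241), and the jaw hidden by the gripper. I'll move back along -y and take two views.

```bash
python3 -m jog '[{"rot":[0.07,0,0],"travel":[0,-0.02,0.14],"jaw":1},{"rot":[0,0,0],"travel":[0,-0.02,0.14],"jaw":1},{"rot":[0,0,0],"travel":[0,-0.01,0.12],"jaw":1},{"rot":[0,0,0],"travel":[0,0,0],"jaw":1},{"rot":[0,0,0],"travel":[0,0,0],"jaw":1}]'
python3 - <<'E'
from h import *
import json
s=ctrl.get_state();im=ctrl.get_image("wrist");cv2.imwrite("pics/wrist2.png",im[:,:,::-1]);json.dump([s["position"].tolist(),s["tool_rot"].tolist()],open("p2.json","w"))
E
python3 -m jog '[{"rot":[0,0,0],"travel":[-0.02,0,0.1],"jaw":1},{"rot":[0,0,0],"travel":[-0.02,0,0.12],"jaw":1},{"rot":[0,0,0],"travel":[0,0,0],"jaw":1},{"rot":[0,0,0],"travel":[0,0,0],"jaw":1}]'
python3 - <<'E'
from h import *
import json
s=ctrl.get_state();im=ctrl.get_image("wrist");cv2.imwrite("pics/wrist3.png",im[:,:,::-1]);json.dump([s["position"].tolist(),s["tool_rot"].tolist()],open("p3.json","w"))
E
```

```text
time: 3.1
position: [0.5419, -0.0885, 0.2535]
tool_rot: [1.056, 1.3, -1.056]
ft_force: [-0.8, 0.7, 0.6]
grip_width: 0.006
time: 3.55
position: [0.556, -0.1513, 0.2654]
tool_rot: [1.055, 1.301, -1.054]
ft_force: [1.0, 0.6, 0.5]
grip_width: 0.002
```

View pics/wrist2.png

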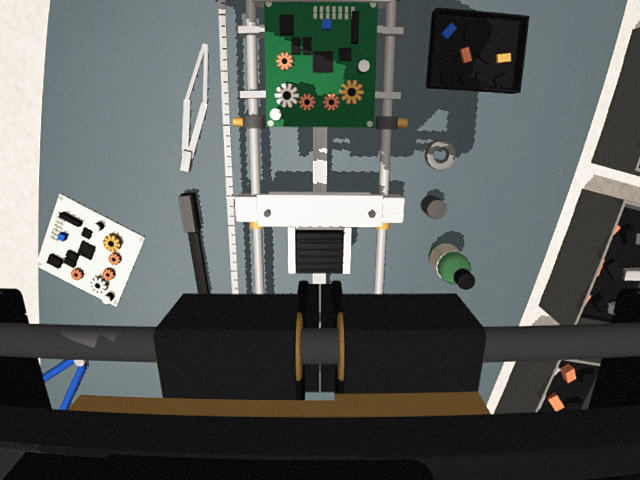

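View pics/wrist3.png

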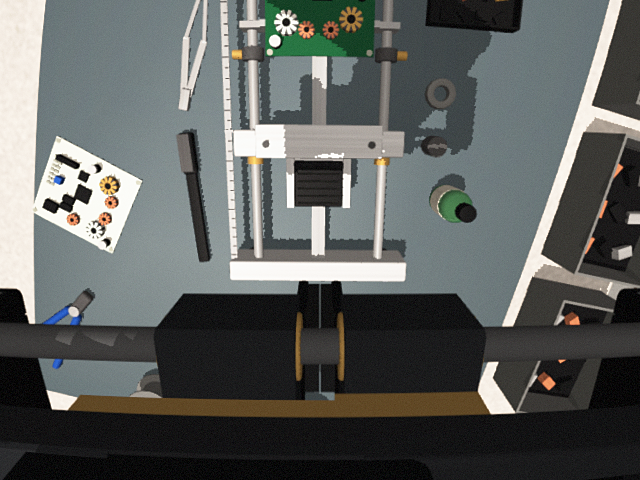

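Wrist 2 shows the pad around (319,250), and wrist 3 around (319,182), in the jaw's middle. I'll zoom in and measure both.

Run:
```python
from h import *
a=cv2.imread("pics/wrist2.png")[185:290,225:415]; b=cv2.imread("pics/wrist3.png")[35:220,225:415]
cv2.imwrite("pics/c2.png",cv2.resize(a,None,fx=4,fy=4,interpolation=cv2.INTER_CUBIC))
cv2.imwrite("pics/c3.png",cv2.resize(b,None,fx=3.2,fy=3.2,interpolation=cv2.INTER_CUBIC))
for f,(r0,r1) in(("wrist2",(215,285)),("wrist3",(140,222))):
    im=cv2.imread(f"pics/{f}.png");g=cv2.cvtColor(im,cv2.COLOR_BGR2GRAY)
    m=np.zeros_like(g);m[r0:r1,270:370]=(g[r0:r1,270:370]<60)*255
    cs,_=cv2.findContours(cv2.morphologyEx(m,cv2.MORPH_CLOSE,np.ones((5,5))),cv2.RETR_EXTERNAL,cv2.CHAIN_APPROX_NONE)
    for c in cs:
        if cv2.contourArea(c)>100: print(f,cv2.contourArea(c),cv2.boundingRect(c),cv2.minAreaRect(c))
```

```text
wrist2 1992.5 (296, 230, 48, 55) ((319.4999694824219, 257.0), (46.99999237060547, 53.99999237060547), 0.0)
wrist3 2070.5 (294, 161, 49, 61) ((318.0, 191.0), (60.0, 48.0), 90.0)
```

View pics/c2.png

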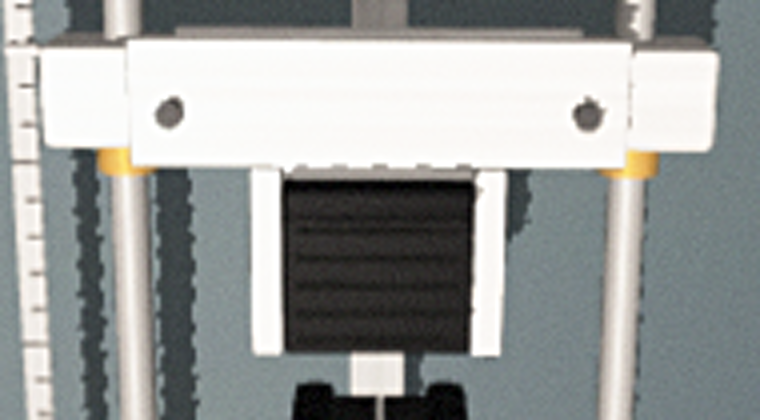

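View pics/c3.png

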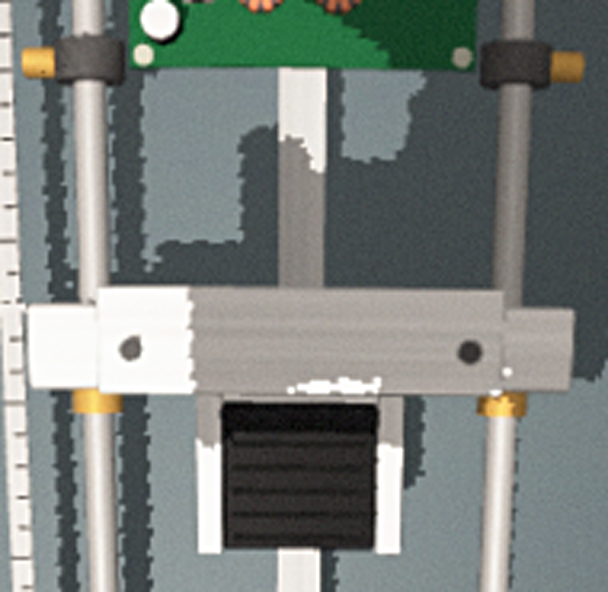

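The crops show the flat's near edge at row 273.5 in wrist 2 and 206 in wrist 3, the lip's far edge at rows 230 and 161, and columns 296–343 and 294–343.

Run:
```python
from h import *
import json
p2,p3=[(np.array(a),np.array(b)) for a,b in(json.load(open(f)) for f in("p2.json","p3.json"))]
W2=lambda u,v:ray("wrist",(225+u/4-.4,185+v/4-.4),p2);W3=lambda u,v:ray("wrist",(225+u/3.2-.4,35+v/3.2-.4),p3)
th=np.radians(11.7);X=np.array([np.cos(th),np.sin(th)]);Y=np.array([-X[1],X[0]])
P={}
for n,a,b,z in[("flat -y left",(285,354),(224,547),.072),("flat -y right",(469,354),(375,547),.072),("lip far l",(285,180),(222,403),.079),("lip far r",(473,180),(377,403),.079),
 ("screw-",(169,112),(130,348),.066),("screw+",(587,115),(470,352),.066),("jawbar front -",(130,40),(100,288),.066),("jawbar rear -",(130,163),(100,392),.066)]:
    A=W2(*a);B=W3(*b);t,e=tri(A,B);P[n]=t
    q=[plane(A,z)[:2],plane(B,z)[:2]]
    print(n,np.round(t,4),e,[np.round([v@X,v@Y],4).tolist() for v in[t[:2]]+q])
for n,b,z in[("collar- face",(90,82),.047),("collar+ face",(515,85),.047),("board edge",(300,68),.056),("board c l",(135,68),.056)]:
    v=plane(W3(*b),z)[:2];print(n,np.round(v,4),np.round([v@X,v@Y],4))
d=P["screw+"]-P["screw-"];print("angle",np.degrees(np.arctan2(d[1],d[0])),np.linalg.norm(d))
for p in(p2,p3): print(p[0], np.round([p[0][:2]@X,p[0][:2]@Y],4), np.round(R.from_rotvec(p[1]).as_matrix(),3).tolist())
```

```text
flat -y left [ 0.5319 -0.155   0.0756] [0.0, 0.0] [[0.4895, -0.2596], [0.4892, -0.261], [0.4893, -0.2604]]
flat -y right [ 0.5759 -0.1456  0.0761] [0.2, 0.2] [[0.5344, -0.2594], [0.5344, -0.2609], [0.5349, -0.2602]]
lip far l [ 0.5233 -0.1138  0.0692] [0.3, 0.3] [[0.4893, -0.2176], [0.4903, -0.215], [0.4896, -0.2168]]
lip far r [ 0.5677 -0.1044  0.0697] [0.0, 0.0] [[0.5348, -0.2174], [0.5342, -0.2149], [0.5343, -0.2166]]
screw- [ 0.4931 -0.1039  0.0654] [0.1, 0.1] [[0.4618, -0.2018], [0.462, -0.2016], [0.4618, -0.2018]]
screw+ [ 0.5918 -0.0844  0.064 ] [0.1, 0.1] [[0.5624, -0.2026], [0.562, -0.2022], [0.5623, -0.2025]]
jawbar front - [ 0.4811 -0.0887  0.0647] [0.1, 0.1] [[0.4531, -0.1845], [0.4533, -0.1842], [0.4534, -0.1845]]
jawbar rear - [ 0.4861 -0.1187  0.0638] [0.2, 0.2] [[0.4519, -0.2148], [0.4521, -0.2142], [0.4524, -0.2146]]
collar- face [ 0.4652 -0.0308] [ 0.4493 -0.1245]
collar+ face [ 0.5889 -0.0055] [ 0.5756 -0.1248]
board edge [ 0.5258 -0.0158] [ 0.5117 -0.1221]
board c l [ 0.479  -0.0254] [ 0.4639 -0.122 ]
angle 11.232771703407762 0.10060057068697027
[ 0.54191794 -0.08848446  0.25347981] [ 0.5127 -0.1965] [[-0.0, 0.979, 0.205], [0.0, 0.205, -0.979], [-1.0, -0.0, -0.0]]
[ 0.55595838 -0.15134549  0.2654414 ] [ 0.5137 -0.2609] [[-0.0, 0.978, 0.207], [0.001, 0.207, -0.978], [-1.0, -0.0, -0.001]]
```

Pad flat centre is at world X'≈0.512, Y'≈-0.2425. The near edge +18 mm and the bar's rear -28 mm agree, and its height is 72–76 mm against the stated 72. The gap from jaw to collars is about 60 mm. I'll descend to 15 mm above the flat, biased toward the lip.

```bash
python3 -m jog '[{"rot":[0,0,0],"travel":[0.05,-0.006,-0.04],"jaw":1},{"rot":[0,0,0],"travel":[0.12,0,-0.036],"jaw":1},{"rot":[0,0,0],"travel":[0.13,0,0],"jaw":1},{"rot":[0,0,0],"travel":[0.13,0,0],"jaw":1},{"rot":[0,0,0],"travel":[0.1,0,0],"jaw":1},{"rot":[0,0,0],"travel":[0.07,0,0],"jaw":1},{"rot":[0,0,0],"travel":[0,0,0],"jaw":1},{"rot":[0,0,0],"travel":[0,0,0],"jaw":1}]'
python3 - <<'E'
from h import *
s=ctrl.get_state();p=s["position"];th=np.radians(11.5);X=np.array([np.cos(th),np.sin(th)]);Y=np.array([-X[1],X[0]])
print(p,s["ft_force"],s["tool_rot"])
th=np.radians(11.7);X=np.array([np.cos(th),np.sin(th)]);Y=np.array([-X[1],X[0]]);print(p[:2]@X,p[:2]@Y)
a=ctrl.get_image("scene")[190:320,240:440];b=ctrl.get_image("side")[150:300,240:440]
o=np.vstack([cv2.resize(x,(800,n),interpolation=cv2.INTER_CUBIC)[:300] if 0 else cv2.resize(x,(460,n)) for x,n in((a,299),(b,299))])
cv2.imwrite("pics/near.png",o[:,:,::-1])
cv2.imwrite("pics/wrist4.png",ctrl.get_image("wrist")[:,:,::-1])
E
```

```text
time: 4.4
position: [0.5495, -0.1287, 0.0859]
tool_rot: [1.054, 1.302, -1.053]
ft_force: [-0.2, 0.4, 0.3]
grip_width: 0.008
[ 0.54950601 -0.1287233   0.08589401] [-0.15731364  0.40841114  0.27131718] [ 1.05353049  1.30189184 -1.05298682]
0.5119853677441164 -0.23748162447665325
```

View pics/near.png

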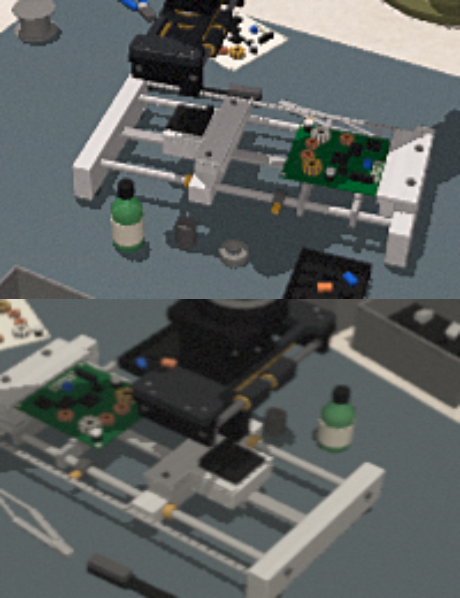

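View pics/wrist4.png

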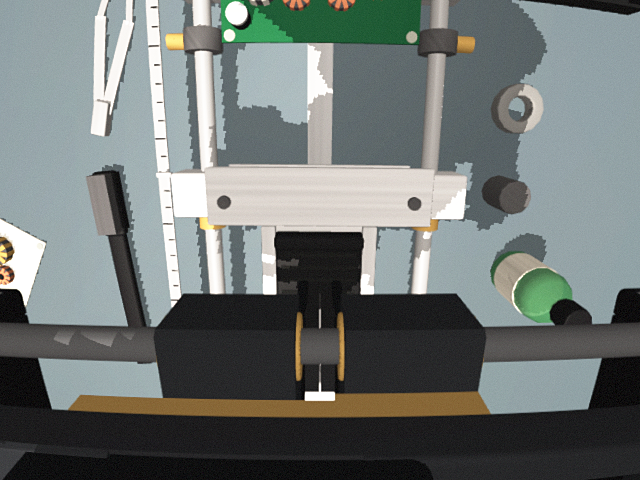

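Run:
```python
from h import *
s=ctrl.get_state();M=R.from_rotvec(s["tool_rot"]).as_matrix();p=s["position"];print(s["time"])
for n in("scene","side"):
    m=ctrl.camera_model(n);E=np.array(m["extrinsics"]);im=ctrl.get_image(n)[:,:,::-1].copy()
    for q in([0,0,0],[-.019,0,0],[-.07,0,0],[-.07,.095,0],[-.07,-.095,0]):
        w=p+M@np.array(q);c=E[:3,:3]@w+E[:3,3]
        u=cv2.projectPoints(np.array([[c[0],-c[1],-c[2]]]),np.zeros(3),np.zeros(3),np.array(m["mtx"]),np.array([m["k1"],0,0,0.]))[0][0,0]
        print(n,q,u); 
        cv2.circle(im,(int(u[0]),int(u[1])),1,(0,0,255),-1)
    x0=int(u[0])-90;im=im[170:300,240:430]
    cv2.imwrite(f"pics/proj_{n}.png",cv2.resize(im,None,fx=4,fy=4,interpolation=cv2.INTER_CUBIC))
```

```text
4.55
scene [0, 0, 0] [321.81795291 235.66437145]
scene [-0.019, 0, 0] [321.81013667 229.72593274]
scene [-0.07, 0, 0] [321.78844595 213.23895267]
scene [-0.07, 0.095, 0] [309.90681833 234.67984091]
scene [-0.07, -0.095, 0] [332.33310137 194.20734231]
side [0, 0, 0] [341.21190479 224.83906071]
side [-0.019, 0, 0] [341.51206216 218.229749  ]
side [-0.07, 0, 0] [342.35613218 199.59323991]
side [-0.07, 0.095, 0] [369.21920124 175.03958655]
side [-0.07, -0.095, 0] [312.49953506 226.90633505]
```

View pics/proj_scene.png

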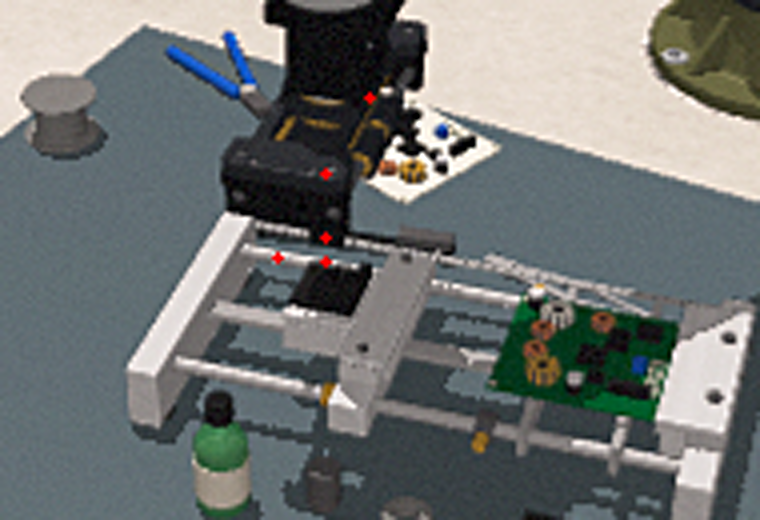

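View pics/proj_side.png

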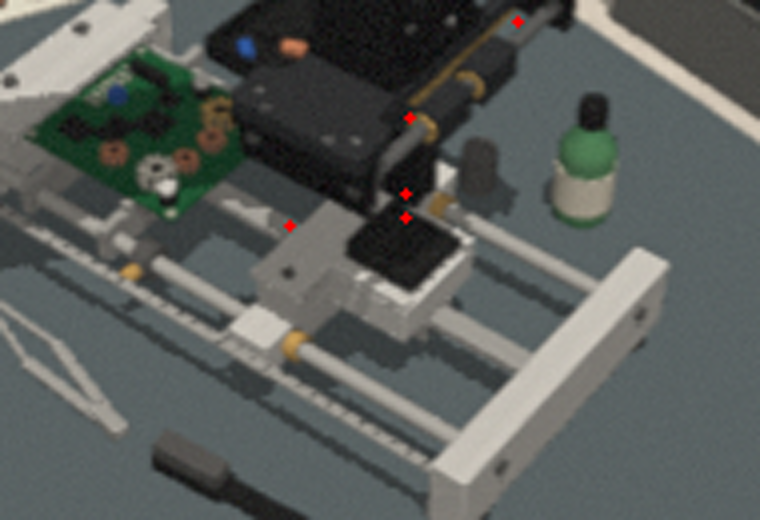

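The projected TCP (red) lies over the pad in both views, with the tip just above it. Now I press in small steps.

```bash
python3 -m jog '[{"rot":[0,0,0],"travel":[0.015,0,0],"jaw":1},{"rot":[0,0,0],"travel":[0.015,0,0],"jaw":1},{"rot":[0,0,0],"travel":[0.01,0,0],"jaw":1},{"rot":[0,0,0],"travel":[0,0,0],"jaw":1},{"rot":[0,0,0],"travel":[0,0,0],"jaw":1}]'
python3 -m jog '[{"rot":[0,0,0],"travel":[0.005,0,0],"jaw":1},{"rot":[0,0,0],"travel":[0,0,0],"jaw":1},{"rot":[0,0,0],"travel":[0,0,0],"jaw":1}]'
```

```text
time: 5.15
position: [0.5492, -0.1305, 0.0735]
tool_rot: [1.055, 1.3, -1.055]
ft_force: [0.0, 0.3, -0.6]
grip_width: 0.007
time: 5.45
position: [0.5493, -0.1304, 0.0722]
tool_rot: [1.055, 1.3, -1.055]
ft_force: [0.4, 0.2, -0.5]
grip_width: -0.001
```

```bash
python3 -m jog '[{"rot":[0,0,0],"travel":[0.005,0,0],"jaw":1},{"rot":[0,0,0],"travel":[0,0,0],"jaw":1},{"rot":[0,0,0],"travel":[0,0,0],"jaw":1}]'
python3 -m jog '[{"rot":[0,0,0],"travel":[0.005,0,0],"jaw":1},{"rot":[0,0,0],"travel":[0,0,0],"jaw":1},{"rot":[0,0,0],"travel":[0,0,0],"jaw":1}]'
```

```text
time: 5.75
position: [0.5493, -0.1304, 0.0706]
tool_rot: [1.055, 1.3, -1.055]
ft_force: [0.9, 0.4, -0.2]
grip_width: 0.006
time: 6.05
position: [0.5492, -0.1304, 0.0691]
tool_rot: [1.055, 1.3, -1.055]
ft_force: [-0.1, 0.0, -0.8]
grip_width: 0.007
```

```bash
python3 -m jog '[{"rot":[0,0,0],"travel":[0.005,0,0],"jaw":1},{"rot":[0,0,0],"travel":[0,0,0],"jaw":1},{"rot":[0,0,0],"travel":[0,0,0],"jaw":1}]'
python3 -m jog '[{"rot":[0,0,0],"travel":[0.003,0,0],"jaw":1},{"rot":[0,0,0],"travel":[0,0,0],"jaw":1},{"rot":[0,0,0],"travel":[0,0,0],"jaw":1}]'
python3 - <<'E'
from h import *
cv2.imwrite("pics/press_side.png",cv2.resize(ctrl.get_image("side")[170:270,280:420,::-1],None,fx=5,fy=5,interpolation=cv2.INTER_CUBIC))
E
```

```text
time: 6.35
position: [0.5493, -0.1304, 0.0676]
tool_rot: [1.055, 1.3, -1.055]
ft_force: [0.4, -0.1, 0.5]
grip_width: 0.001
time: 6.65
position: [0.5493, -0.1304, 0.0667]
tool_rot: [1.055, 1.3, -1.055]
ft_force: [-0.9, 0.8, -0.8]
grip_width: 0.004
```

View pics/press_side.png

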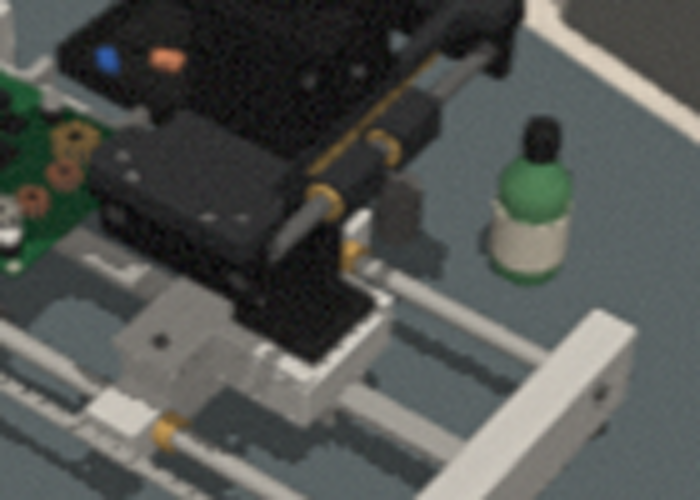

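Run:
```python
from h import *
m=ctrl.camera_model("wrist");H=np.linalg.inv(np.array(m["hand_eye"]))
for q in([0,0,0],[0,.015,0],[0,0,-.0095],[0,0,.0095],[-.019,0,-.0095]):
    c=H[:3,:3]@np.array(q)+H[:3,3];u=cv2.projectPoints(np.array([[c[0],-c[1],-c[2]]]),np.zeros(3),np.zeros(3),np.array(m["mtx"]),np.array([m["k1"],0,0,0.]))[0][0,0];print(q,u)
im=ctrl.get_image("wrist")[160:330,220:420,::-1];cv2.imwrite("pics/wrist5.png",cv2.resize(im,None,fx=3.5,fy=3.5,interpolation=cv2.INTER_CUBIC))
im=ctrl.get_image("scene")[180:280,270:390,::-1];cv2.imwrite("pics/scene5.png",cv2.resize(im,None,fx=6,fy=6,interpolation=cv2.INTER_CUBIC))
```

```text
[0, 0, 0] [320.18078568 282.17362792]
[0, 0.015, 0] [350.18331388 282.1483848 ]
[0, 0, -0.0095] [320.18786374 264.25209402]
[0, 0, 0.0095] [320.17365581 299.58084083]
[-0.019, 0, -0.0095] [320.25736715 278.55546489]
```

View pics/wrist5.png

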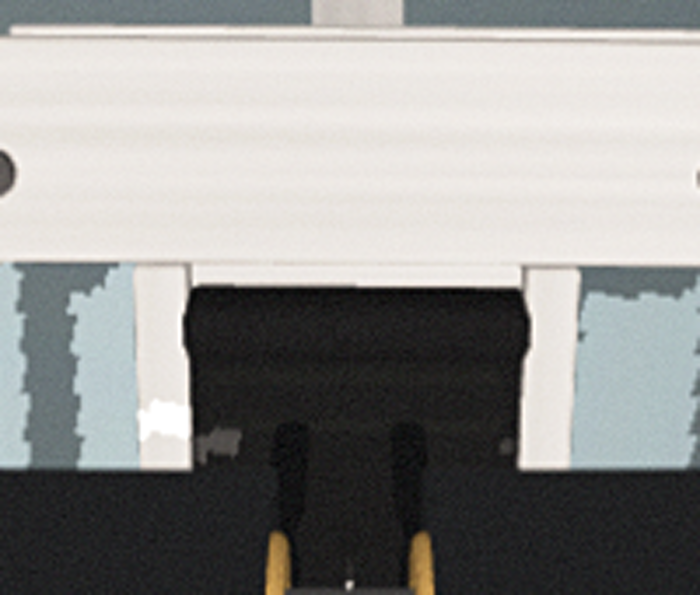

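View pics/scene5.png

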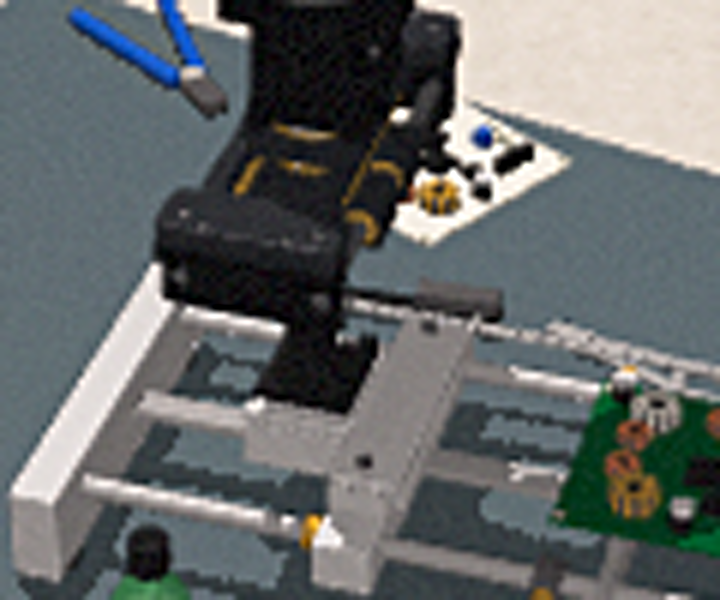

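Still no contact force, so I'll go on gently.

```bash
for i in 1; do python3 -m jog '[{"rot":[0,0,0],"travel":[0.004,0,0],"jaw":1},{"rot":[0,0,0],"travel":[0,0,0],"jaw":1},{"rot":[0,0,0],"travel":[0,0,0],"jaw":1}]'; done
python3 -m jog '[{"rot":[0,0,0],"travel":[0.004,0,0],"jaw":1},{"rot":[0,0,0],"travel":[0,0,0],"jaw":1},{"rot":[0,0,0],"travel":[0,0,0],"jaw":1}]'
```

```text
time: 7.1
position: [0.5493, -0.1304, 0.0655]
tool_rot: [1.055, 1.3, -1.055]
ft_force: [-0.3, -0.1, 0.5]
grip_width: 0.006
time: 7.4
position: [0.5492, -0.1304, 0.0643]
tool_rot: [1.055, 1.3, -1.055]
ft_force: [-0.8, 0.1, -0.2]
grip_width: 0.008
```

Run:
```python
from h import *
def g(x): return (255*np.clip(x/255.*1.0,0,1)**.45).astype(np.uint8)
o=[]
for n,(r,c) in(("scene",(205,300)),("side",(190,310)),("wrist",(225,275))):
    x=ctrl.get_image(n)[:,:,::-1];h,w=(55,65) if n!="wrist" else (85,100)
    o.append(cv2.resize(g(x[r:r+h,c:c+w]),(266,225),interpolation=cv2.INTER_CUBIC))
x=cv2.resize(np.hstack(o),(798,225));cv2.imwrite("pics/z.png",x)
```

View pics/z.png

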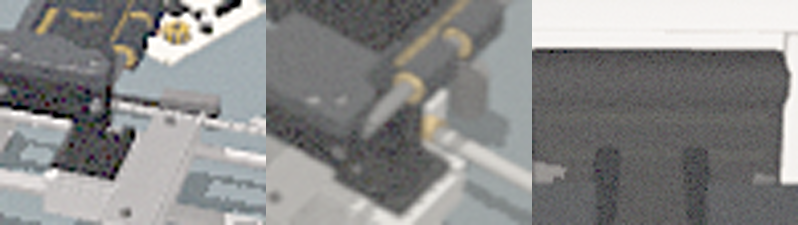

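```bash
python3 -m jog '[{"rot":[0,0,0],"travel":[0.004,0,0],"jaw":1},{"rot":[0,0,0],"travel":[0,0,0],"jaw":1},{"rot":[0,0,0],"travel":[0,0,0],"jaw":1}]'
python3 -m jog '[{"rot":[0,0,0],"travel":[0.004,0,0],"jaw":1},{"rot":[0,0,0],"travel":[0,0,0],"jaw":1},{"rot":[0,0,0],"travel":[0,0,0],"jaw":1}]'
```

```text
time: 7.85
position: [0.5493, -0.1304, 0.0631]
tool_rot: [1.055, 1.3, -1.055]
ft_force: [-1.3, -1.0, 0.4]
grip_width: 0.003
time: 8.15
position: [0.5493, -0.1304, 0.0619]
tool_rot: [1.055, 1.3, -1.055]
ft_force: [0.9, 0.1, 0.0]
grip_width: 0.007
```

The earlier projection (pics/proj_scene.png) shows the visible finger ending near the point 19 mm behind the TCP. The real tip therefore seems short of the reported TCP, and contact should come near TCP z≈0.054. I'll go on stepping and watch the force.

```bash
python3 -m jog '[{"rot":[0,0,0],"travel":[0.005,0,0],"jaw":1},{"rot":[0,0,0],"travel":[0,0,0],"jaw":1},{"rot":[0,0,0],"travel":[0.005,0,0],"jaw":1},{"rot":[0,0,0],"travel":[0,0,0],"jaw":1}]'
python3 -m jog '[{"rot":[0,0,0],"travel":[0.004,0,0],"jaw":1},{"rot":[0,0,0],"travel":[0,0,0],"jaw":1},{"rot":[0,0,0],"travel":[0,0,0],"jaw":1}]'
python3 - <<'E'
from h import *
s=ctrl.get_state();M=R.from_rotvec(s["tool_rot"]).as_matrix();p=s["position"]
def g(x): return (255*(x/255.)**.5).astype(np.uint8)
o=[]
for n in("scene","side"):
    m=ctrl.camera_model(n);E=np.array(m["extrinsics"]);im=ctrl.get_image(n)[:,:,::-1]
    im=cv2.resize(g(im),None,fx=6,fy=6,interpolation=cv2.INTER_CUBIC)
    for q in([0,0,0],[-.019,0,0],[-.019,.015,0.0],[-.019,-.015,0]):
        w=p+M@np.array(q);c=E[:3,:3]@w+E[:3,3]
        u=6*cv2.projectPoints(np.array([[c[0],-c[1],-c[2]]]),np.zeros(3),np.zeros(3),np.array(m["mtx"]),np.array([m["k1"],0,0,0.]))[0][0,0]
        if q==[0,0,0]:k=u.astype(int)
        cv2.circle(im,(int(u[0]),int(u[1])),2,(0,0,255),-1)
    o.append(im[k[1]-300:k[1]+200,k[0]-200:k[0]+200])
cv2.imwrite("pics/tip.png",np.hstack(o))
E
```

```text
time: 8.55
position: [0.5491, -0.1304, 0.0587]
tool_rot: [1.055, 1.301, -1.055]
ft_force: [0.5, -0.2, -0.1]
grip_width: 0.005
time: 8.85
position: [0.5493, -0.1304, 0.0577]
tool_rot: [1.055, 1.3, -1.055]
ft_force: [-0.1, -0.0, 0.2]
grip_width: 0.007
```

View pics/tip.png

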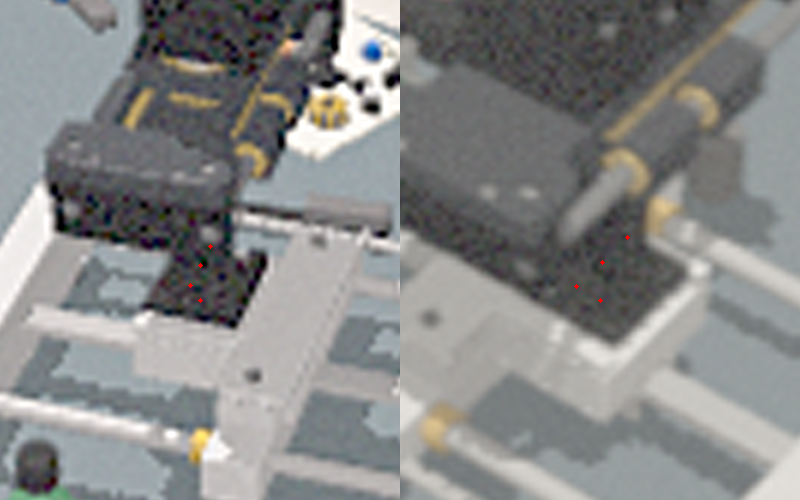

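```bash
python3 -m jog '[{"rot":[0,0,0],"travel":[0.004,0,0],"jaw":1},{"rot":[0,0,0],"travel":[0,0,0],"jaw":1},{"rot":[0,0,0],"travel":[0.003,0,0],"jaw":1},{"rot":[0,0,0],"travel":[0,0,0],"jaw":1}]'
python3 -m jog '[{"rot":[0,0,0],"travel":[0.004,0,0],"jaw":1},{"rot":[0,0,0],"travel":[0,0,0],"jaw":1},{"rot":[0,0,0],"travel":[0,0,0],"jaw":1}]'
```

```text
time: 9.35
position: [0.5492, -0.1304, 0.0555]
tool_rot: [1.055, 1.3, -1.055]
ft_force: [-0.7, -0.3, -0.0]
grip_width: 0.007
time: 9.65
position: [0.5493, -0.1304, 0.0544]
tool_rot: [1.055, 1.3, -1.055]
ft_force: [-0.6, 1.1, 0.4]
grip_width: 0.003
```

```bash
python3 -m jog '[{"rot":[0,0,0],"travel":[0.004,0,0],"jaw":1},{"rot":[0,0,0],"travel":[0,0,0],"jaw":1},{"rot":[0,0,0],"travel":[0,0,0],"jaw":1}]'
```

```text
time: 9.95
position: [0.5493, -0.1304, 0.0532]
tool_rot: [1.055, 1.3, -1.055]
ft_force: [0.3, 0.1, -0.0]
grip_width: 0.006
```

```bash
python3 -m jog '[{"rot":[0,0,0],"travel":[0.004,0,0],"jaw":1},{"rot":[0,0,0],"travel":[0,0,0],"jaw":1},{"rot":[0,0,0],"travel":[0,0,0],"jaw":1}]'
```

```text
time: 10.25
position: [0.5493, -0.1304, 0.052]
tool_rot: [1.055, 1.3, -1.055]
ft_force: [-0.2, -0.1, 0.1]
grip_width: 0.005
```

```bash
python3 -m jog '[{"rot":[0,0,0],"travel":[0.004,0,0],"jaw":1},{"rot":[0,0,0],"travel":[0,0,0],"jaw":1},{"rot":[0,0,0],"travel":[0,0,0],"jaw":1}]'
```

```text
time: 10.55
position: [0.5493, -0.1304, 0.0508]
tool_rot: [1.055, 1.3, -1.055]
ft_force: [0.6, 0.1, 0.1]
grip_width: 0.01
```

Run:
```python
from h import *
def g(x): return (255*(x/255.)**.4).astype(np.uint8)
x=ctrl.get_image("wrist")[205:310,250:390,::-1];y=ctrl.get_image("side")[180:260,300:400,::-1]
cv2.imwrite("pics/t2.png",np.hstack([cv2.resize(g(v),(398,320),interpolation=cv2.INTER_CUBIC) for v in(x,y)]))
print(ctrl.get_state()["joint_torque"])
```

```text
[-1.50241882e-03 -3.71479726e+01  5.45175925e+00 -2.70577705e+01
 -2.84934556e-02  7.44584715e-02  1.52414827e-04]
```

View pics/t2.png

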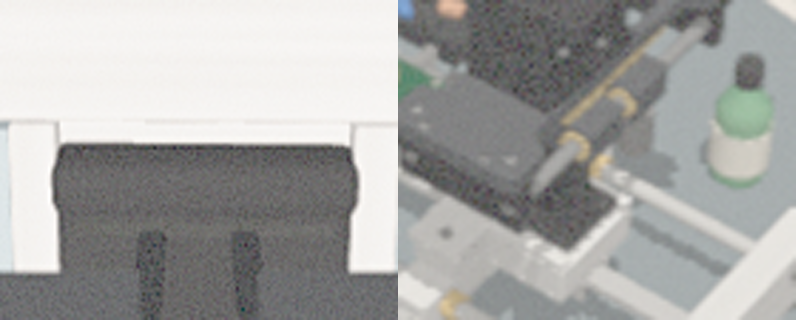

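```bash
python3 -m jog '[{"rot":[0,0,0],"travel":[0.004,0,0],"jaw":1},{"rot":[0,0,0],"travel":[0,0,0],"jaw":1},{"rot":[0,0,0],"travel":[0,0,0],"jaw":1}]'
```

```text
time: 10.95
position: [0.5493, -0.1304, 0.0497]
tool_rot: [1.055, 1.3, -1.055]
ft_force: [-1.1, -1.0, -0.2]
grip_width: 0.002
```

```bash
python3 -m jog '[{"rot":[0,0,0],"travel":[0.004,0,0],"jaw":1},{"rot":[0,0,0],"travel":[0,0,0],"jaw":1},{"rot":[0,0,0],"travel":[0,0,0],"jaw":1}]'
```

```text
time: 11.25
position: [0.5494, -0.1304, 0.0487]
tool_rot: [1.055, 1.3, -1.055]
ft_force: [-0.1, -0.1, 2.0]
grip_width: 0.001
```

Run:
```python
from h import *
s=ctrl.get_state();print(s["position"],s["ft_force"])
p3=None
for n in("wrist","side","scene"): cv2.imwrite(f"pics/q_{n}.png",ctrl.get_image(n)[:,:,::-1])
```

```text
[ 0.54941009 -0.13042127  0.04866579] [-0.1179264  -0.12730437  2.01908796]
```

View pics/q_wrist.png

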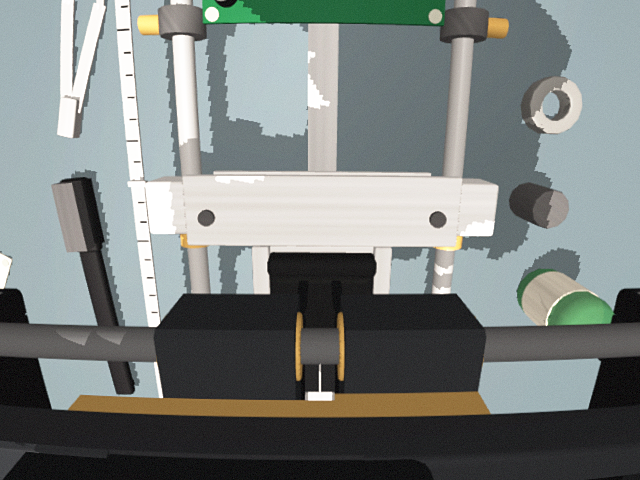

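First contact: fz 2 N at TCP z 0.0487.

```bash
python3 -m jog '[{"rot":[0,0,0],"travel":[0.004,0,0],"jaw":1},{"rot":[0,0,0],"travel":[0,0,0],"jaw":1},{"rot":[0,0,0],"travel":[0,0,0],"jaw":1}]'
```

```text
time: 11.7
position: [0.5494, -0.1304, 0.0475]
tool_rot: [1.055, 1.3, -1.055]
ft_force: [-1.3, 0.6, 4.8]
grip_width: 0.007
```

```bash
python3 -m jog '[{"rot":[0,0,0],"travel":[0.004,0,0],"jaw":1},{"rot":[0,0,0],"travel":[0,0,0],"jaw":1},{"rot":[0,0,0],"travel":[0,0,0],"jaw":1}]'
```

```text
time: 12.0
position: [0.5495, -0.1305, 0.0464]
tool_rot: [1.055, 1.3, -1.055]
ft_force: [-1.0, -0.6, 5.3]
grip_width: 0.009
```

```bash
python3 -m jog '[{"rot":[0,0,0],"travel":[0.004,0,0],"jaw":1},{"rot":[0,0,0],"travel":[0,0,0],"jaw":1},{"rot":[0,0,0],"travel":[0,0,0],"jaw":1}]'
```

```text
time: 12.3
position: [0.5495, -0.1304, 0.0453]
tool_rot: [1.055, 1.3, -1.055]
ft_force: [-1.3, 1.4, 6.5]
grip_width: 0.007
```

```bash
python3 -m jog '[{"rot":[0,0,0],"travel":[0.006,0,0],"jaw":1},{"rot":[0,0,0],"travel":[0,0,0],"jaw":1},{"rot":[0,0,0],"travel":[0,0,-0.004],"jaw":1},{"rot":[0,0,0],"travel":[0,0,-0.008],"jaw":1},{"rot":[0,0,0],"travel":[0,0,-0.008],"jaw":1},{"rot":[0,0,0],"travel":[0,0,0],"jaw":1}]'
```

```text
time: 12.9
position: [0.5484, -0.1252, 0.0438]
tool_rot: [1.055, 1.299, -1.055]
ft_force: [-2.3, -1.1, 7.2]
grip_width: 0.004
```

```bash
python3 -m jog '[{"rot":[0,0,0],"travel":[0,0,-0.01],"jaw":1},{"rot":[0,0,0],"travel":[0,0,-0.012],"jaw":1},{"rot":[0,0,0],"travel":[0,0,-0.012],"jaw":1},{"rot":[0,0,0],"travel":[0,0,-0.012],"jaw":1},{"rot":[0,0,0],"travel":[0,0,-0.01],"jaw":1},{"rot":[0,0,0],"travel":[0,0,0],"jaw":1}]'
python3 - <<'E'
from h import *
import json
s=ctrl.get_state();print(s["position"],s["ft_force"]);cv2.imwrite("pics/push1.png",ctrl.get_image("wrist")[:,:,::-1])
json.dump([s["position"].tolist(),s["tool_rot"].tolist()],open("p4.json","w"))
E
```

```text
time: 13.5
position: [0.545, -0.1084, 0.0438]
tool_rot: [1.055, 1.299, -1.054]
ft_force: [-1.7, 0.3, 7.0]
grip_width: 0.008
[ 0.54500222 -0.1083773   0.04377434] [-1.72789238  0.33694979  7.01832489]
```

View pics/push1.png

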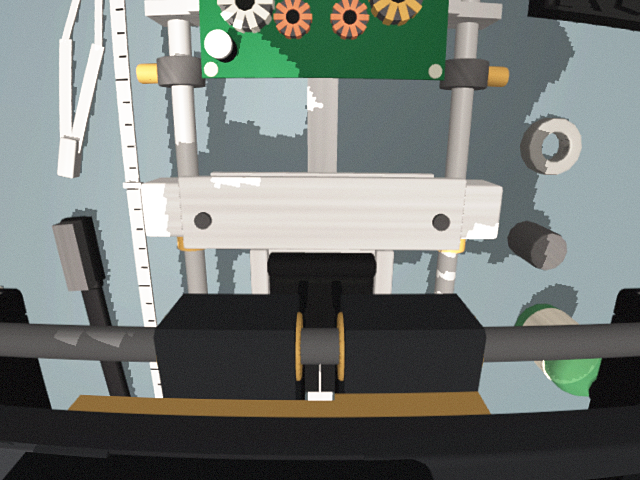

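The jaw rides along with the finger: it stays at row ~212 while the collars have come down to row 72. I'll continue.

```bash
python3 -m jog '[{"rot":[0,0,0],"travel":[0,0,-0.01],"jaw":1},{"rot":[0,0,0],"travel":[0,0,-0.014],"jaw":1},{"rot":[0,0,0],"travel":[0,0,-0.014],"jaw":1},{"rot":[0,0,0],"travel":[0,0,-0.014],"jaw":1},{"rot":[0,0,0],"travel":[0,0,-0.014],"jaw":1},{"rot":[0,0,0],"travel":[0,0,-0.014],"jaw":1},{"rot":[0,0,0],"travel":[0,0,-0.01],"jaw":1},{"rot":[0,0,0],"travel":[0,0,0],"jaw":1}]'
python3 - <<'E'
from h import *
s=ctrl.get_state();print(s["position"],s["ft_force"]);cv2.imwrite("pics/push2.png",ctrl.get_image("wrist")[:,:,::-1])
E
```

```text
time: 14.35
position: [0.5396, -0.0818, 0.0438]
tool_rot: [1.055, 1.299, -1.054]
ft_force: [-1.4, 0.7, 6.9]
grip_width: 0.004
[ 0.53959627 -0.08182313  0.04379944] [-1.39474572  0.74153728  6.91449804]
```

View pics/push2.png

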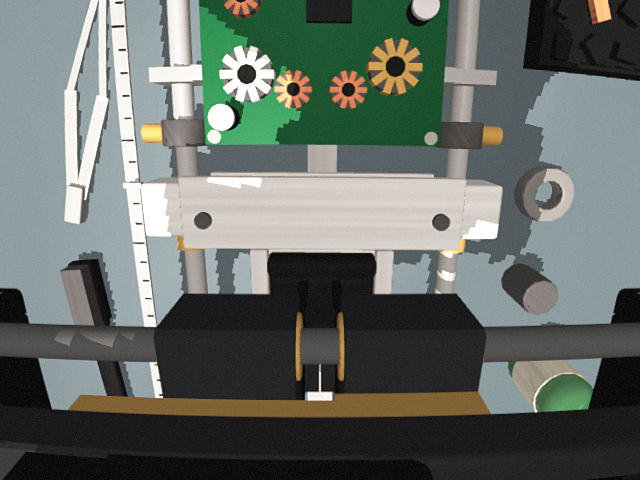

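The gap from the collar face (row 147) to the jaw front (row ~178) is about 11 mm. I'll slow down.

```bash
python3 -m jog '[{"rot":[0,0,0],"travel":[0,0,-0.008],"jaw":1},{"rot":[0,0,0],"travel":[0,0,-0.008],"jaw":1},{"rot":[0,0,0],"travel":[0,0,-0.008],"jaw":1},{"rot":[0,0,0],"travel":[0,0,-0.005],"jaw":1},{"rot":[0,0,0],"travel":[0,0,0],"jaw":1}]'
```

```text
time: 14.9
position: [0.538, -0.0736, 0.0439]
tool_rot: [1.055, 1.299, -1.054]
ft_force: [-1.0, -0.8, 7.1]
grip_width: 0.008
```

```bash
python3 -m jog '[{"rot":[0,0,0],"travel":[0,0,-0.004],"jaw":1},{"rot":[0,0,0],"travel":[0,0,-0.004],"jaw":1},{"rot":[0,0,0],"travel":[0,0,0],"jaw":1}]'
```

```text
time: 15.2
position: [0.5375, -0.0714, 0.0439]
tool_rot: [1.056, 1.298, -1.054]
ft_force: [-0.3, -0.4, 7.7]
grip_width: -0.001
```

```bash
python3 -m jog '[{"rot":[0,0,0],"travel":[0,0,-0.004],"jaw":1},{"rot":[0,0,0],"travel":[0,0,-0.004],"jaw":1},{"rot":[0,0,0],"travel":[0,0,0],"jaw":1}]'
python3 - <<'E'
from h import *
s=ctrl.get_state();print(s["position"],s["ft_force"]);cv2.imwrite("pics/push3.png",ctrl.get_image("wrist")[:,:,::-1])
E
```

```text
time: 15.5
position: [0.537, -0.0691, 0.0439]
tool_rot: [1.056, 1.298, -1.054]
ft_force: [-0.8, -0.6, 7.3]
grip_width: 0.005
[ 0.53703858 -0.06906556  0.04387997] [-0.84871362 -0.57038765  7.3195398 ]
```

View pics/push3.png

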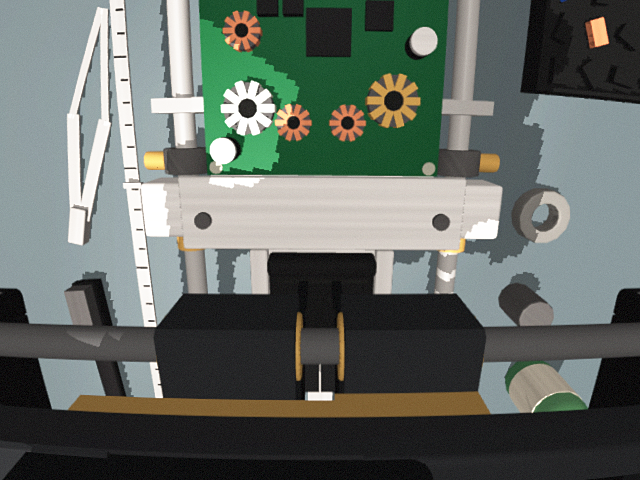

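The lip is just reaching the board edge (row ~177). I'll push on in small steps until the lateral force rises.

```bash
python3 -m jog '[{"rot":[0,0,0],"travel":[0,0,-0.004],"jaw":1},{"rot":[0,0,0],"travel":[0,0,0],"jaw":1}]'
python3 -m jog '[{"rot":[0,0,0],"travel":[0,0,-0.004],"jaw":1},{"rot":[0,0,0],"travel":[0,0,0],"jaw":1}]'
```

```text
time: 15.75
position: [0.5369, -0.068, 0.0439]
tool_rot: [1.056, 1.298, -1.054]
ft_force: [-1.6, -0.1, 8.1]
grip_width: 0.006
time: 15.95
position: [0.5366, -0.0668, 0.0439]
tool_rot: [1.056, 1.298, -1.054]
ft_force: [-0.8, -0.6, 7.1]
grip_width: 0.003
```

```bash
python3 -m jog '[{"rot":[0,0,0],"travel":[0,0,-0.004],"jaw":1},{"rot":[0,0,0],"travel":[0,0,0],"jaw":1}]'
python3 -m jog '[{"rot":[0,0,0],"travel":[0,0,-0.004],"jaw":1},{"rot":[0,0,0],"travel":[0,0,0],"jaw":1}]'
python3 - <<'E'
from h import *
cv2.imwrite("pics/push4.png",ctrl.get_image("wrist")[:,:,::-1])
E
```

```text
time: 16.15
position: [0.5364, -0.0657, 0.0439]
tool_rot: [1.055, 1.298, -1.054]
ft_force: [-0.6, -0.0, 7.6]
grip_width: 0.003
time: 16.35
position: [0.5364, -0.0657, 0.044]
tool_rot: [1.055, 1.296, -1.055]
ft_force: [-0.7, -2.8, 6.6]
grip_width: 0.007
```

View pics/push4.png

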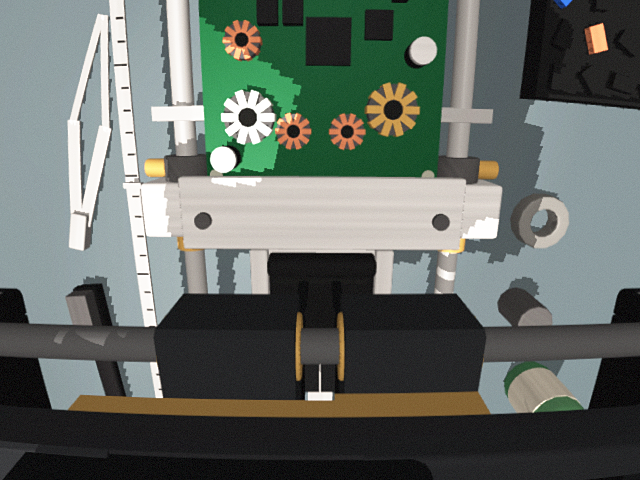

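Fy turned to -2.8 N and the motion stopped, which looks like the collars. I'll press two more small steps to be sure.

```bash
python3 -m jog '[{"rot":[0,0,0],"travel":[0,0,-0.004],"jaw":1},{"rot":[0,0,0],"travel":[0,0,0],"jaw":1}]'
python3 -m jog '[{"rot":[0,0,0],"travel":[0,0,-0.004],"jaw":1},{"rot":[0,0,0],"travel":[0,0,0],"jaw":1}]'
```

```text
time: 16.6
position: [0.5364, -0.0655, 0.0442]
tool_rot: [1.055, 1.295, -1.056]
ft_force: [0.2, -4.7, 7.6]
grip_width: 0.003
time: 16.8
position: [0.5364, -0.0644, 0.0443]
tool_rot: [1.055, 1.295, -1.056]
ft_force: [0.7, -5.0, 7.2]
grip_width: 0.005
```

```bash
python3 -m jog '[{"rot":[0,0,0],"travel":[0,0,-0.004],"jaw":1},{"rot":[0,0,0],"travel":[0,0,0],"jaw":1}]'
python3 - <<'E'
from h import *
import json
s=ctrl.get_state();p=(s["position"],s["tool_rot"])
im=ctrl.get_image("wrist");cv2.imwrite("pics/home.png",cv2.resize(im[140:260,130:510,::-1],None,fx=2.1,fy=2.1,interpolation=cv2.INTER_CUBIC))
E
```

```text
time: 17.0
position: [0.5363, -0.0633, 0.0443]
tool_rot: [1.055, 1.294, -1.055]
ft_force: [0.8, -6.1, 7.0]
grip_width: 0.006
```

View pics/home.png

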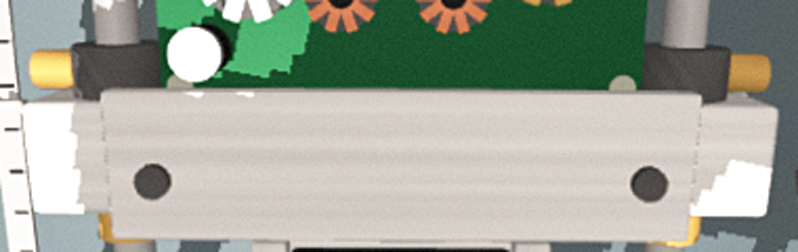

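The jaw sits flush on both collars with no visible gap. The force holds at about 6 N while the finger slips on the flat, so it is home. I'll lift straight up while still biased forward.

```bash
python3 -m jog '[{"rot":[0,0,0],"travel":[-0.01,0,0],"jaw":1},{"rot":[0,0,0],"travel":[-0.02,0,0],"jaw":1},{"rot":[0,0,0],"travel":[-0.05,0,0],"jaw":1},{"rot":[0,0,0],"travel":[-0.1,0,0],"jaw":1},{"rot":[0,0,0],"travel":[-0.1,0,0],"jaw":1},{"rot":[0,0,0],"travel":[-0.1,0,0],"jaw":1},{"rot":[0,0,0],"travel":[-0.1,0,0.06],"jaw":1},{"rot":[0,0,0],"travel":[0,0,0.1],"jaw":1}]'
python3 -m jog '[{"rot":[0,0,0],"travel":[0,0,0.1],"jaw":1},{"rot":[0,0,0],"travel":[0,0,0],"jaw":1},{"rot":[0,0,0],"travel":[0,0,0],"jaw":1}]'
python3 - <<'E'
from h import *
s=ctrl.get_state();p=(s["position"],s["tool_rot"]);import json;json.dump([x.tolist() for x in p],open("p5.json","w"))
print(s["position"],s["ft_force"])
im=ctrl.get_image("wrist");cv2.imwrite("pics/end_w.png",im[:,:,::-1])
cv2.imwrite("pics/end_s.png",cv2.resize(ctrl.get_image("side")[130:300,200:420,::-1],None,fx=3.5,fy=3.5,interpolation=cv2.INTER_CUBIC))
E
```

```text
time: 17.85
position: [0.5471, -0.1045, 0.1916]
tool_rot: [1.056, 1.299, -1.045]
ft_force: [0.3, -0.7, -0.5]
grip_width: 0.009
time: 18.15
position: [0.5501, -0.1361, 0.1868]
tool_rot: [1.056, 1.301, -1.056]
ft_force: [-0.4, 0.8, -0.2]
grip_width: 0.004
[ 0.55010601 -0.13615     0.1868207 ] [-0.42017105  0.82380583 -0.24258912]
```

View pics/end_w.png

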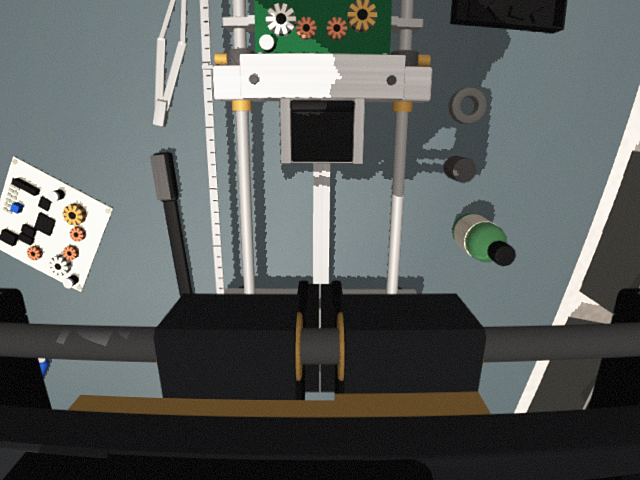

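View pics/end_s.png

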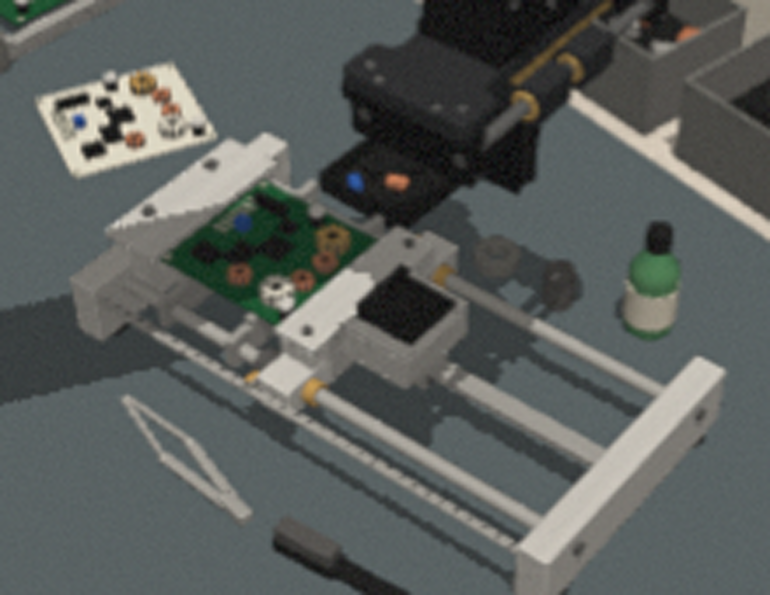

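The wrist picture shows the jaw against both collars (row ~60) and the arm clear. I'll measure the jaw's slide from its screws and check the seat closely.

Run:
```python
from h import *
import json
a,b=json.load(open("p5.json"));p=(np.array(a),np.array(b))
th=np.radians(11.6);X=np.array([np.cos(th),np.sin(th)]);Y=np.array([-X[1],X[0]])
for n,uv,s0 in(("screw-",(254,79.5),(0.4931,-0.1039)),("screw+",(391,80),(0.5918,-0.0844))):
    v=plane(ray("wrist",uv,p),.066)[:2]-np.array(s0);print(n,v@X,v@Y)
im=cv2.imread("pics/end_w.png")[30:175,195:445];cv2.imwrite("pics/end_c.png",cv2.resize(im,None,fx=3.2,fy=3.2,interpolation=cv2.INTER_CUBIC))
```

```text
screw- 0.0008283799993877057 0.0653966370564437
screw+ -6.308429135704432e-05 0.06622184134279362
```

View pics/end_c.png

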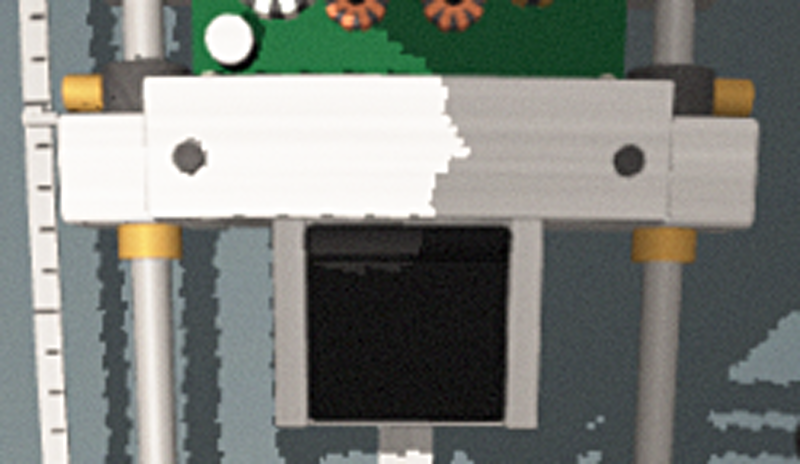

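```bash
python3 -c "
from bench import ctrl
print(ctrl.get_state()['time'],ctrl.close_job())"
```

```text
the job is handed in; nothing more can be done
18.25 None
```

I closed the jaw onto both stop collars with the pad pressed the whole way, then lifted the finger straight up and handed the job in at 18.25 s. No verdict is reported.

**Press and push:** I pressed the pad about 4 mm at about 7 N and pushed until the jaw stopped. There the lateral force rose to about 6 N while the finger slipped on the pad.

**Last checks:**
- The jaw sits flush on both collars, and its screws moved 65.4 and 66.2 mm.
- The pad looked up in the final pictures. I judged this by eye and did not measure it.
- The board lies in place under the lip, and nothing else had visibly moved in the last pictures.
- The wrist force is back to zero and the arm is clear.

**Disagreements:**
- The finger touched the pad only at a reported TCP height of 0.049 m, against 0.072 m expected. The real tips end about 20 mm short of the reported TCP, as the pictures also suggested, so I set the press by force.
- The gap I first measured from jaw to collars was about 60 mm, but the jaw travelled about 66 mm. I had probably measured to the overhanging lip.

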